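# Sort the casts after a case

### The arm

A 7-joint arm with a two-finger parallel gripper is mounted at the origin on the work surface. World frame = base frame: x ahead of the robot, y to its left, z up, the work surface at z = 0. Lengths are in m, angles in rad, forces in N, time in s.
With the tool pointing down it reaches from about 0.4 to 0.925 m from the base axis. Payload 5.6 kg.
Tool frame: the origin (TCP) lies at the very end of the fingers, on their centre line; the grasp point (between the pads) lies 19 mm behind it; z points along the fingers, y is the line along which they close (so a half turn about z gives the same grasp; the last joint's range is limited). The gripper opens to 85 mm and grips with 20 to 120 N. Pads are 22 mm wide; open, the fingers measure 114 mm over their backs; the gripper's body (76 mm by 85 mm) begins 54 mm behind the grasp point. The pads swing forward as they close: fully open they stand 13 mm farther back than shut.
Start: joints at [-1.199, 0.468, -0.012, 1.603, 0.006, 1.071, -0.056], TCP at [0.262, 0.595, 0.231] pointing down, gripper open.
Joint ranges: [-2.53, 2.53], [-0.31, 2.02], [-1.57, 1.55], [0.28, 2.44], [-1.29, 4.43], [0.15, 1.84], [-2.92, 2.92]. Speed limits (rad/s): [2.57, 2.57, 3.14, 3.14, 3.14, 3.14, 3.14].

### API

Orientations are given as a 3x3 rotation matrix whose columns are the frame's x, y, z axes.
In Python, from plant import r gives the robot as it stands.
- The arm moves only by the tool step_arm, never from a script. Its argument "commands" is a list of rows, each an object with "delta_pos": the shift along the world's x, y, z scaled (see below), a list of three; "spin": the turn about the world's z scaled (see below). A call has 1 to 20 rows; each row is the pose to reach, as a shift and turn from the pose commanded when the call began, turning the shorter way round; what a row does not reach only later rows make up. The controller multiplies each number of a shift by 400 mm and each number of a turn by 180 degrees. A row lasts 1/12 s, in which the tool goes at most 41.7 mm and 7.16 degrees, less where a joint would pass 70% of its speed; a pose out of reach is approached as far as the arm can. A call with a number of a shift or a turn outside -1 to 1 is refused whole. A call with a gripper value outside its range is refused whole. "fingers" is the closure, from 0 (fully open) to 1 (shut), set as the call begins (left out, the last holds). The fingers move at their own pace and stop on an object; "squeeze" is the grip in N (left out, the last holds). Time passes only in rows, so rows that repeat a pose let the fingers close. It gives the time, the measured TCP pose, the force, the opening and the grip force at its end, in the units of the state.
- r.sense(): the state, without advancing time (a new reading comes with each control period).
- r.snapshot(name): name is "side" or "top" or "wrist"; returns the picture (384x512x3 uint8, blue, green, red); there is no depth.
- r.camera_params(name): a dict with "fx", "fy", "cx", "cy" (pixels), "dist" ([k1, k2, p1, p2, k3] as OpenCV has them; the pictures are not rectified), "R" (3x3) and "t" (3): a world point X has camera coordinates R X + t; the wrist camera has in their place "T_tool_cam" (4x4, takes a point from camera to tool coordinates, whose origin is the TCP and whose axes are the flange's). Camera axes: x right, y down, z forward; pixel columns grow to the right and rows downward; lengths in m; the calibration is good to about 2 mm. A picture is of the moment at which its call begins: read the wrist's pose just before it. camera_params takes no time and is no camera call.
- r.close_job(): hands the job in; it is judged then, once.
Trained networks look in the newest picture that a camera, given by its name, has taken for a name from the list of things; names that differ only in an ending like _2 or _b are one class to them, and where a whole thing is asked for, a point or a joint stands for the part that bears it (a point fixed in the world has none). Each returns a list of dicts, best first, with "conf" (0 to 1); they miss things now and then, are a little off and sometimes report something else, mostly with a low value. They report only what shows in the picture. A call takes as long as a camera call. They do not tell look-alikes from the thing itself.
- r.silhouettes(camera, target): "pixels" (384x512 bool, what is visible of it) and "box" ([centre column, centre row, width, height] in pixels, round what is visible of it).
The state is a dict: "t": time; "joint_pos": joint angles; "qd": joint speeds; "joint_torque": joint torques, N m; "position": TCP position; "orientation": TCP orientation; "wrist_force": force on the tool from outside, world axes, zero at the start; "moment": the same for the moment, N m; "opening": finger opening in m; "grip_force": force on a finger pad.
Only numpy, scipy, OpenCV 4.12 (cv2) and the standard library are available. Lean on these libraries where they do the work, as an engineer would, in place of code of your own. Each camera call takes 0.05 s, during which the arm holds its last target. There are 200 camera calls.

### The job

Tidy this dental bench: put the two full-arch casts side by side in the wide tray, the two straight partial casts in the narrow tray and the steel casting ring in the round pan. Set each one down gently, not dropped, so that it sits flat on the tray floor, the casts teeth up and the ring on end. Leave the mixing bowl and the articulator where they are.

Things in the scene. Friction and masses are not known exactly. Their poses are not given: they have to be found in the camera images.
- upper_cast: Full-arch upper cast, cream plaster with lighter teeth on top, lying teeth up: solid D-shaped block (filled palate), 54 mm along x, 56 mm along y, plaster 20 mm high, teeth to 27 mm. Origin on the underside, at the centre of the round front (radius 28 mm, to x = -28 mm); flat back at x = +27 mm; flat parallel sides at y = -28 and +28 mm from x = 0 to +26 mm. z up. About 120 g.
- lower_cast: Full-arch lower cast, cream plaster with lighter teeth on top, lying teeth up: outline, heights, origin and axes as the upper cast (round front to -x, flat parallel sides at y = -28 and +28 mm from x = 0 to +26 mm, plaster 20 mm high), but an open horseshoe: arch 16 mm thick, the middle empty and open at the back. About 90 g.
- long_partial: Long partial cast (a piece of one side of a jaw), cream plaster with lighter teeth on top, lying teeth up: a straight block 50 mm along x, 22 mm along y, plaster 18 mm high, a single row of five teeth along x up to 25 mm. Origin at the centre of the underside, z up. About 50 g.
- short_partial: Short partial cast, cream plaster with lighter teeth on top, lying teeth up: a straight block 34 mm along x, 22 mm along y, plaster 18 mm high, a single row of three teeth along x up to 25 mm. Origin at the centre of the underside, z up. About 35 g.
- casting_ring: Steel casting ring: a plain open tube standing on end, 45 mm outside diameter, 38 mm inside, 40 mm high. Origin at the centre of its lower end, z up along its axis. About 120 g.
- wide_tray: Wide rectangular tray of teal plastic, fixed to the bench: 130 mm along x by 170 mm along y outside, walls 5 mm thick and 20 mm high, floor 5 mm thick (inside 120 x 160 mm). Origin at the centre of its underside on the bench, z up.
- narrow_tray: Narrow rectangular tray of teal plastic, fixed to the bench: 90 mm along x by 170 mm along y outside, walls 5 mm thick and 20 mm high, floor 5 mm thick (inside 80 x 160 mm). Origin at the centre of its underside on the bench, z up.
- round_pan: Round pan of teal plastic, fixed to the bench: 130 mm outside diameter, wall 5 mm thick and 20 mm high, floor 5 mm thick (inside diameter 120 mm). Origin at the centre of its underside on the bench, z up.
- mixing_bowl: Bystander beyond the work: loose dark rubber mixing bowl, 100 mm across, 60 mm high. Origin at the centre of its underside.
- articulator: Bystander beyond the work: loose metal articulator (jaw-shaped hinge frame) with plaster discs in it, about 75 x 85 mm and 84 mm high. Origin at the centre of its underside.
Not all that is in view belongs to the job. Leave any red or yellow look-alike of the upper_cast alone.

How it is judged:
By the outcome, as a careful person would: the job done as asked, in the order asked, and still so for the second after the job is handed in, with the robot touching nothing.
It also fails if it takes over 118 s, if anything falls off the work surface, if the arm or the gripper's body presses on something with over 40 N, if the wrist force passes 120 N, or if a joint passes its speed limit or range.

## Working session

There is one attempt and no reset: what is moved stays moved. The work goes in short steps, Python scripts to look and compute and a tool call to move; the robot and the scene stay as the last step left them, time stands still between calls to the robot, and variables do not carry over. Pictures are saved under pics/ and viewed, at most 14 in all, crops included, and the job is handed in when it is done.

Besides the shell and the picture viewer there is one more tool, called after "Emit:" by a JSON object that holds its "method" and its "body", one argument or row to a line. step_arm: Moves the arm, as the interface text tells. Its arguments: {"type":"object","properties":{"commands":{"type":"array","items":{"type":"object","properties":{"delta_pos":{"type":"array","items":{"type":"number"}},"spin":{"type":"number"}}}},"fingers":{"type":"number"},"squeeze":{"type":"number"}},"required":["commands"]}

```bash
mkdir -p pics; ls; python3 - <<'E'
from plant import r
import cv2,numpy as np
s=r.sense();print({k:np.round(s[k],3).tolist() for k in s})
for c in("top","side"):
    im=r.snapshot(c);cv2.imwrite(f"pics/{c}0.png",im)
    p=r.camera_params(c);print({k:np.round(p[k],3).tolist() for k in p})
print(r.camera_params("wrist"))
E
```

```text
pics
{'t': 0.0, 'joint_pos': [-1.199, 0.468, -0.012, 1.604, 0.006, 1.071, -0.056], 'qd': [-0.0, -0.0, 0.001, 0.0, 0.001, -0.001, -0.0], 'joint_torque': [0.001, -53.237, 0.022, -25.13, 0.012, 0.008, 0.0], 'position': [0.262, 0.594, 0.23], 'orientation': [[-0.915, 0.403, -0.001], [0.403, 0.915, -0.002], [-0.0, -0.002, -1.0]], 'wrist_force': [-0.237, 0.033, -0.557], 'moment': [-0.001, -0.022, 0.017], 'grip_force': 0.0, 'opening': 0.086}
{'fx': 382.919, 'fy': 382.919, 'cx': 252.251, 'cy': 194.628, 'dist': [-0.024, 0.0, 0.0, 0.0, 0.0], 'R': [[0.002, -1.0, -0.025], [-0.988, 0.002, -0.154], [0.154, 0.025, -0.988]], 't': [0.015, 0.592, 1.107]}
{'fx': 384.292, 'fy': 384.292, 'cx': 255.649, 'cy': 189.0, 'dist': [0.035, 0.0, 0.0, 0.0, 0.0], 'R': [[-0.876, -0.482, 0.012], [-0.361, 0.639, -0.68], [0.32, -0.6, -0.734]], 't': [0.533, 0.244, 0.756]}
{'fx': 331.40358548235497, 'fy': 331.40358548235497, 'cx': 258.0597532971667, 'cy': 191.68447214895312, 'dist': array([-0.09161258,  0.        ,  0.        ,  0.        ,  0.        ]), 'T_tool_cam': array([[ 4.23187995e-04, -9.45670374e-01, -3.25126691e-01,
         8.31344310e-02],
       [ 9.99999910e-01,  3.92490825e-04,  1.60002278e-04,
        -7.80308135e-05],
       [-2.37001707e-05, -3.25126730e-01,  9.45670455e-01,
        -1.42993515e-01],
       [ 0.00000000e+00,  0.00000000e+00,  0.00000000e+00,
         1.00000000e+00]])}
```

View pics/top0.png

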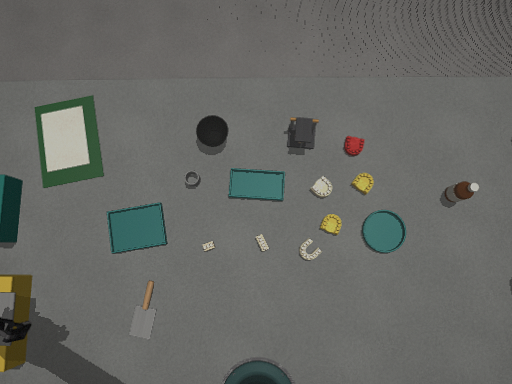

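View pics/side0.png

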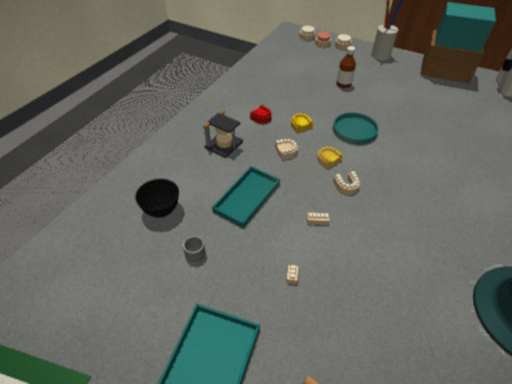

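The top view shows the wide tray at (138,228), the narrow tray at (257,185) and the pan at (384,231). The upper cast is at (322,187), the lower at (310,249), the long partial at (262,242), the short partial at (208,246) and the ring at (192,180). The red and yellow casts are the look-alikes.

```bash
cat > h.py <<'E'
from plant import r
import cv2,numpy as np
def cam(name,s=None):
    p=r.camera_params(name);K=np.array([[p['fx'],0,p['cx']],[0,p['fy'],p['cy']],[0,0,1]]);d=np.array(p['dist'],float)
    if name=='wrist':
        s=s or r.sense();T=np.eye(4);T[:3,:3]=s['orientation'];T[:3,3]=s['position']
        M=np.linalg.inv(T@p['T_tool_cam']);R,t=M[:3,:3],M[:3,3]
    else:R,t=np.array(p['R']),np.array(p['t'])
    return K,d,R,t
def toworld(c,px,z):
    K,d,R,t=c
    u=cv2.undistortPoints(np.array(px,float).reshape(-1,1,2),K,d).reshape(-1,2)
    v=np.c_[u,np.ones(len(u))]@R; o=-R.T@t
    return o+v*((z-o[2])/v[:,2])[:,None]
def topx(c,X):
    K,d,R,t=c
    return cv2.projectPoints(np.array(X,float).reshape(-1,1,3),cv2.Rodrigues(R)[0],t,K,d)[0].reshape(-1,2)
H=dict(upper_cast=.02,lower_cast=.02,long_partial=.018,short_partial=.018,casting_ring=.04,wide_tray=.02,narrow_tray=.02,round_pan=.02)
def rect(c,m,z):
    cn=max(cv2.findContours(m.astype(np.uint8),0,1)[0],key=cv2.contourArea)
    w=toworld(c,cn.reshape(-1,2),z)[:,:2].astype(np.float32)*1000
    return cv2.minAreaRect(w),w
E
python3 - <<'E'
from h import *
im=r.snapshot('top');c=cam('top')
for n in H:
    for q in r.silhouettes('top',n)[:4]:
        if q['pixels'].sum()<5: continue
        R,w=rect(c,q['pixels'],H[n]*.6 if 'tray' not in n and 'pan' not in n else .02)
        print(n,round(q['conf'],2),np.round(q['box'],1),np.round(R[0]),np.round(R[1]),round(R[2]))
cv2.imwrite('pics/topc.png',cv2.resize(im[110:280,90:420],None,fx=2.4,fy=2.4,interpolation=2))
E
```

```text
upper_cast 0.87 [363.1 183.6  22.8  20. ] [ 637. -328.] [55. 58.] 52
upper_cast 0.84 [322.9 187.1  22.4  20.5] [ 619. -202.] [55. 58.] 44
upper_cast 0.7 [352.4 146.9  21.1  24.9] [ 753. -301.] [57. 61.] 74
upper_cast 0.56 [331.4 224.9  23.9  19.2] [ 510. -226.] [57. 58.] 67
lower_cast 0.73 [309.2 248.6  25.4  22.5] [ 427. -155.] [55. 54.] 45
long_partial 0.41 [263.8 243.4  13.4  21.1] [451. -14.] [49. 22.] 27
casting_ring 0.56 [194.6 179.8  13.3  15.2] [659. 211.] [22. 40.] 32
wide_tray 0.9 [137.1 229.2  58.2  47.5] [494. 371.] [132. 178.] 9
narrow_tray 0.8 [258.8 185.6  55.6  34.1] [630.   1.] [166.  92.] 86
round_pan 0.83 [383.7 232.3  43.   46.6] [ 485. -381.] [124. 127.] 88
```

View pics/topc.png

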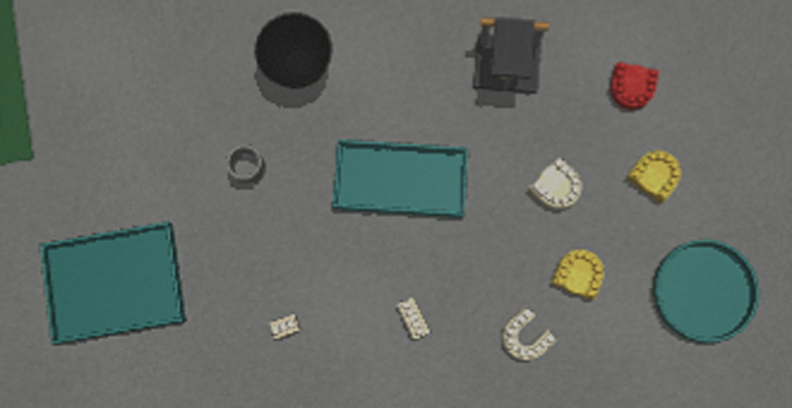

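The crop confirms the detections. The ring is at about (192,178) and the short partial at (209,246) in full-image pixels. Next I'll sweep the wrist camera over the bench.

Emit:
{"method": "step_arm", "body": {
  "commands": [
    {"delta_pos":[0.6,-0.75,0.1]},
    {"delta_pos":[0.6,-0.75,0.1]},
    {"delta_pos":[0.6,-0.75,0.1]},
    {"delta_pos":[0.6,-0.75,0.1]},
    {"delta_pos":[0.6,-0.75,0.1]},
    {"delta_pos":[0.6,-0.75,0.1]},
    {"delta_pos":[0.6,-0.75,0.1]},
    {"delta_pos":[0.6,-0.75,0.1]},
    {"delta_pos":[0.6,-0.75,0.1]},
    {"delta_pos":[0.6,-0.75,0.1]},
    {"delta_pos":[0.6,-0.75,0.1]},
    {"delta_pos":[0.6,-0.75,0.1]},
    {"delta_pos":[0.6,-0.75,0.1]}
  ]
}}

```text
invalid input at $.commands[0]: expected keys delta_pos, spin
```

```bash
cat >> h.py <<'E'
def look(tag,names,save=True):
    s=r.sense();im=r.snapshot('wrist');c=cam('wrist',s)
    if save: cv2.imwrite(f'pics/{tag}.png',im)
    print('t',round(s['t'],2),np.round(s['position'],4),'yaw',round(np.degrees(np.arctan2(s['orientation'][1][0],s['orientation'][0][0])),1),'q',np.round(s['joint_pos'],2),'F',np.round(s['wrist_force'],1),round(s['opening'],4))
    for n in names:
        for q in r.silhouettes('wrist',n)[:4]:
            if q['pixels'].sum()<30: continue
            R,w=rect(c,q['pixels'],H[n]*.6 if 'tray' not in n and 'pan' not in n else .02)
            print(n,round(q['conf'],2),np.round(q['box']),np.round(R[0],1),np.round(R[1],1),round(R[2],1))
    return s,im,c
E
python3 -c "
from h import *
look('w1',['wide_tray','short_partial','casting_ring','narrow_tray','long_partial'])"
```

```text
t 0.55 [0.262  0.5949 0.2313] yaw 156.2 q [-1.2   0.47 -0.01  1.6   0.01  1.07 -0.06] F [-0.5 -0.   0.4] 0.0856
wide_tray 0.71 [204. 340. 109.  74.] [478.3 410.4] [128.2 119.9] 8.2
```

View pics/w1.png

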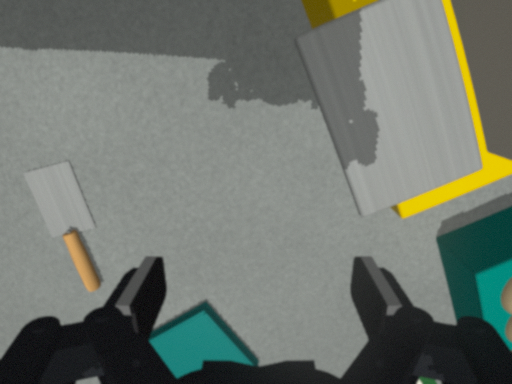

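The move was refused because each row also needs "spin". The wrist view, still at the start pose, shows only the spatula and the edge of the wide tray at (205,340). I'll resend the move.

Emit:
{"method": "step_arm", "body": {
  "commands": [
    {"delta_pos":[0.6,-0.75,0.1],"spin":0},
    {"delta_pos":[0.6,-0.75,0.1],"spin":0},
    {"delta_pos":[0.6,-0.75,0.1],"spin":0},
    {"delta_pos":[0.6,-0.75,0.1],"spin":0},
    {"delta_pos":[0.6,-0.75,0.1],"spin":0},
    {"delta_pos":[0.6,-0.75,0.1],"spin":0},
    {"delta_pos":[0.6,-0.75,0.1],"spin":0},
    {"delta_pos":[0.6,-0.75,0.1],"spin":0},
    {"delta_pos":[0.6,-0.75,0.1],"spin":0},
    {"delta_pos":[0.6,-0.75,0.1],"spin":0},
    {"delta_pos":[0.6,-0.75,0.1],"spin":0},
    {"delta_pos":[0.6,-0.75,0.1],"spin":0},
    {"delta_pos":[0.6,-0.75,0.1],"spin":0}
  ]
}}

```text
t: 1.93
position: [0.5009, 0.2964, 0.2711]
orientation: [[-0.916, 0.401, -0.001], [0.401, 0.916, 0.001], [0.001, 0.0, -1.0]]
wrist_force: [0.1, 0.1, 0.6]
opening: 0.0853
grip_force: 0.0
```

```bash
python3 -c "
from h import *
look('w2',['wide_tray','short_partial','casting_ring','narrow_tray','long_partial'])"
```

```text
t 1.93 [0.5009 0.2964 0.2711] yaw 156.4 q [-0.69  0.31  0.12  1.74 -0.04  1.09  0.61] F [0.1 0.1 0.6] 0.0853
wide_tray 0.91 [318. 115. 172. 171.] [496.6 375.8] [131.2 169.9] 10.1
short_partial 0.67 [241. 275.  34.  44.] [655.7 200.4] [48.7 71.4] 66.3
short_partial 0.56 [134. 153.  34.  35.] [441.6 150.9] [24.1 40.4] 17.4
casting_ring 0.74 [242. 275.  35.  45.] [648.8 204.9] [44.5 68.1] 55.4
narrow_tray 0.79 [117. 299. 131.  50.] [606.7 -15.2] [130.   57.8] 87.3
long_partial 0.62 [ 38. 211.  39.  40.] [451.8 -11.4] [54.1 35.5] 26.5
```

View pics/w2.png

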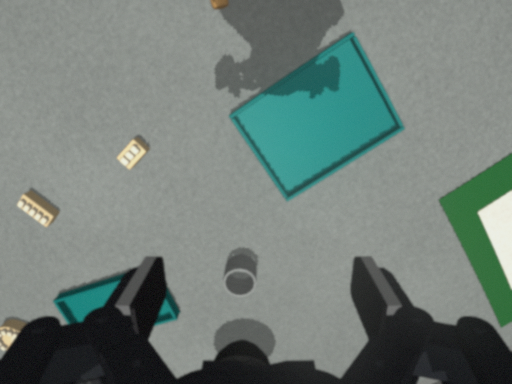

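The picture shows the wide tray whole at (318,115), the short partial at (133,153), the long partial at (38,208) and the ring at (241,272). Two detections labelled short_partial and casting_ring are on the same ring, so I drop the short_partial one. The tray size of 131x170 agrees with the stated size.

Emit:
{"method": "step_arm", "body": {
  "commands": [
    {"delta_pos":[0.2,-1,0],"spin":0},
    {"delta_pos":[0.2,-1,0],"spin":0},
    {"delta_pos":[0.2,-1,0],"spin":0},
    {"delta_pos":[0.2,-1,0],"spin":0},
    {"delta_pos":[0.2,-1,0],"spin":0},
    {"delta_pos":[0.2,-1,0],"spin":0},
    {"delta_pos":[0.2,-1,0],"spin":0},
    {"delta_pos":[0.2,-1,0],"spin":0},
    {"delta_pos":[0.2,-1,0],"spin":0},
    {"delta_pos":[0.2,-1,0],"spin":0},
    {"delta_pos":[0.2,-1,0],"spin":0},
    {"delta_pos":[0.2,-1,0],"spin":0},
    {"delta_pos":[0.2,-1,0],"spin":0}
  ]
}}

```text
t: 3.32
position: [0.5819, -0.104, 0.271]
orientation: [[-0.916, 0.402, -0.001], [0.402, 0.916, 0.001], [0.001, 0.001, -1.0]]
wrist_force: [-0.1, 1.9, 0.7]
opening: 0.0851
grip_force: 0.0
```

```bash
python3 -c "
from h import *
look('w3',['upper_cast','lower_cast','round_pan','narrow_tray','long_partial'])"
```

```text
t 3.32 [ 0.5819 -0.104   0.271 ] yaw 156.3 q [-0.14  0.33  0.33  1.73 -0.12  1.1   1.38] F [-0.1  1.9  0.7] 0.0851
upper_cast 0.77 [145. 139.  49.  50.] [ 511.5 -225.5] [61.8 59.5] 65.4
upper_cast 0.65 [185. 309.  42.  43.] [ 755.7 -301. ] [62.2 71.8] 75.7
upper_cast 0.64 [206. 209.  48.  49.] [ 621.2 -200.4] [56.8 65.6] 46.8
upper_cast 0.57 [129. 249.  48.  41.] [ 640.3 -327.9] [62.1 67.7] 52.4
lower_cast 0.82 [160.  50.  63.  59.] [ 429.1 -154. ] [61.9 55.6] 42.3
round_pan 0.81 [ 43. 172.  86. 100.] [ 494.4 -370.5] [117.4 134. ] 52.1
narrow_tray 0.73 [499. 103.  26.  40.] [644.7 189.3] [35.5 46.7] 78.2
narrow_tray 0.64 [353. 151. 155. 112.] [631.    3.8] [169.9  95.9] 85.6
long_partial 0.86 [287.  20.  46.  35.] [452.1 -13.4] [50.7 25.2] 28.3
```

View pics/w3.png

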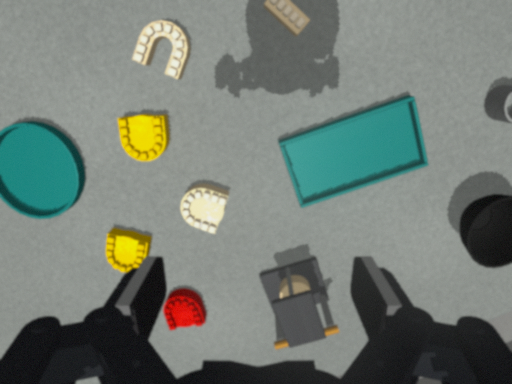

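The wrist image shows the upper cast at (206,209) with its flat back to the right, and the lower horseshoe at (160,50) opening downward. The pan is at (40,170), the narrow tray at (353,151) and the long partial at (287,18). The yellow casts at (145,139) and (129,249) and the red one at (185,309) stay where they are. Next I'll fit model outlines to get precise poses.

```bash
cat >> h.py <<'E'
from scipy.optimize import minimize
a=np.linspace(np.pi/2,1.5*np.pi,25)
D=np.r_[np.c_[.028*np.cos(a),.028*np.sin(a)],[[.027,-.027],[.027,.027]],[[.026,-.028],[.026,.028]]]
def box(l,w): return np.array([[-l,-w],[l,-w],[l,w],[-l,w]])/2
b=np.linspace(0,2*np.pi,40)
O=dict(upper_cast=(D,.02),lower_cast=(D,.02),long_partial=(box(.05,.022),.018),short_partial=(box(.034,.022),.018),
 casting_ring=(np.c_[np.cos(b),np.sin(b)]*.0225,.04),wide_tray=(box(.13,.17),.02),narrow_tray=(box(.09,.17),.02),round_pan=(np.c_[np.cos(b),np.sin(b)]*.065,.02))
def fit(c,q,n,guess):
    o,h=O[n]; cnt=np.concatenate(cv2.findContours(q['pixels'].astype(np.uint8),0,1)[0])
    hull=cv2.convexHull(cnt)
    m=np.zeros((384*4,512*4),np.uint8)
    cv2.fillConvexPoly(m,(hull*4+1.5).astype(np.int32),1); m=cv2.dilate(m,np.ones((5,5)))
    tw=n[-4:]=='cast'
    def f(p):
        R=np.array([[np.cos(p[2]),-np.sin(p[2])],[np.sin(p[2]),np.cos(p[2])]])
        P=o@R.T+p[:2];T=(o*.87)@R.T+p[:2]
        X=np.r_[np.c_[P,0*P[:,0]],np.c_[P,0*P[:,0]+h]]
        if tw: X=np.r_[X,np.c_[T,0*T[:,0]+.026]]
        k=cv2.convexHull(topx(c,X).astype(np.float32)); z=np.zeros_like(m)
        cv2.fillConvexPoly(z,((k+.5)*64).astype(np.int32),1,shift=4)
        return (z!=m).sum()/m.sum()
    g=np.array([guess[0],guess[1],np.radians(guess[2])])
    s=minimize(f,g,method='Nelder-Mead',options=dict(initial_simplex=g+np.r_[np.zeros((1,3)),np.diag([.006,.006,.1])],xatol=1e-4,fatol=1e-4))
    return np.round([s.x[0]*1000,s.x[1]*1000,np.degrees(s.x[2])],1),round(s.fun,3)
def find(n,guess,camname='wrist'):
    s=r.sense();r.snapshot(camname);c=cam(camname,s);best=None
    for q in r.silhouettes(camname,n):
        if q['pixels'].sum()<30: continue
        w=toworld(c,[q['box'][:2]],.01)[0]
        d=np.hypot(*(w[:2]-guess[:2]))
        if d<.05 and (best is None or d<best[0]): best=(d,q)
    if best is None: print(n,'none');return
    print(n,round(best[1]['conf'],2),*fit(c,best[1],n,guess))
E
python3 - <<'E'
from h import *
find('upper_cast',(.621,-.2,49))
find('upper_cast',(.621,-.2,229))
find('lower_cast',(.429,-.154,-46))
find('narrow_tray',(.631,.003,-4.4))
find('wide_tray',(.4966,.3758,10.1),'top')
find('narrow_tray',(.631,.003,-4.4),'top')
find('round_pan',(.487,-.378,0),'top')
find('upper_cast',(.621,-.2,49),'top')
E
```

```text
upper_cast 0.58 [ 621.6 -200.2   46.2] 0.043
upper_cast 0.8 [ 623.4 -198.2  231.4] 0.167
lower_cast 0.93 [ 428.3 -154.2  -47. ] 0.018
narrow_tray 0.75 [632.    3.2  -4.2] 0.022
wide_tray 0.88 [497.9 375.9   9.3] 0.073
narrow_tray 0.76 [631.9   5.9  -4.1] 0.075
round_pan 0.65 [ 485.6 -384.2    8.5] 0.051
upper_cast none
```

Emit:
{"method": "step_arm", "body": {
  "commands": [
    {"delta_pos":[0.12,-0.217,-0.45],"spin":-0.612},
    {"delta_pos":[0.12,-0.217,-0.45],"spin":-0.612},
    {"delta_pos":[0.12,-0.217,-0.45],"spin":-0.612},
    {"delta_pos":[0.12,-0.217,-0.45],"spin":-0.612},
    {"delta_pos":[0.12,-0.217,-0.45],"spin":-0.612},
    {"delta_pos":[0.12,-0.217,-0.45],"spin":-0.612},
    {"delta_pos":[0.12,-0.217,-0.45],"spin":-0.612},
    {"delta_pos":[0.12,-0.217,-0.45],"spin":-0.612},
    {"delta_pos":[0.12,-0.217,-0.45],"spin":-0.612},
    {"delta_pos":[0.12,-0.217,-0.45],"spin":-0.612},
    {"delta_pos":[0.12,-0.217,-0.45],"spin":-0.612},
    {"delta_pos":[0.12,-0.217,-0.45],"spin":-0.612},
    {"delta_pos":[0.12,-0.217,-0.45],"spin":-0.612},
    {"delta_pos":[0.12,-0.217,-0.45],"spin":-0.612},
    {"delta_pos":[0.12,-0.217,-0.45],"spin":-0.612},
    {"delta_pos":[0.12,-0.217,-0.45],"spin":-0.612},
    {"delta_pos":[0.12,-0.217,-0.45],"spin":-0.612}
  ]
}}

```text
t: 5.83
position: [0.6301, -0.1916, 0.091]
orientation: [[0.694, 0.72, -0.001], [0.72, -0.694, -0.0], [-0.001, -0.0, -1.0]]
wrist_force: [-0.7, 0.3, 0.0]
opening: 0.0851
grip_force: 0.0
```

```bash
python3 -c "
from h import *
look('w4',[])
find('upper_cast',(.6216,-.2002,46))"
```

```text
t 5.83 [ 0.6301 -0.1916  0.091 ] yaw 46.0 q [-0.26  0.75  0.73  1.71 -0.6   0.92 -0.04] F [-0.7  0.3  0. ] 0.0851
upper_cast 0.84 [ 620.7 -199.8   44.6] 0.027
```

View pics/w4.png

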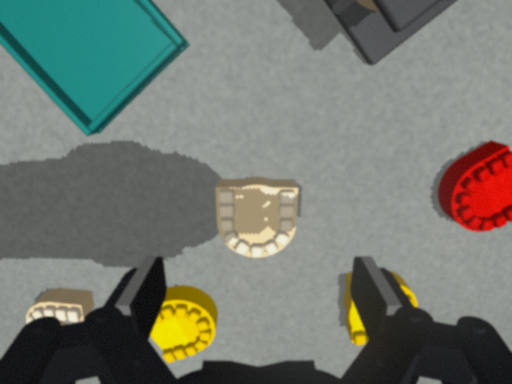

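The cast is upright at (258,217) and centred between the fingers, so I'll descend.

Emit:
{"method": "step_arm", "body": {
  "commands": [
    {"delta_pos":[0,0,-0.1],"spin":-0.005},
    {"delta_pos":[0,0,-0.17],"spin":-0.005},
    {"delta_pos":[0,0,-0.21],"spin":-0.005},
    {"delta_pos":[0,0,-0.225],"spin":-0.005},
    {"delta_pos":[0,0,-0.225],"spin":-0.005}
  ]
}}

```text
t: 6.4
position: [0.6292, -0.192, 0.0001]
orientation: [[0.705, 0.709, -0.002], [0.709, -0.705, 0.0], [-0.001, -0.002, -1.0]]
wrist_force: [0.4, -0.4, 0.9]
opening: 0.0855
grip_force: 0.0
```

Emit:
{"method": "step_arm", "body": {
  "commands": [
    {"delta_pos":[0,0,0],"spin":0},
    {"delta_pos":[0,0,0],"spin":0},
    {"delta_pos":[0,0,0],"spin":0},
    {"delta_pos":[0,0,0],"spin":0},
    {"delta_pos":[0,0,0],"spin":0},
    {"delta_pos":[0,0,0],"spin":0},
    {"delta_pos":[0,0,0],"spin":0},
    {"delta_pos":[0,0,0],"spin":0}
  ],
  "fingers": 1,
  "squeeze": 35
}}

```text
t: 7.07
position: [0.6312, -0.1924, 0.0033]
orientation: [[0.705, 0.709, 0.003], [0.709, -0.705, -0.001], [0.002, 0.003, -1.0]]
wrist_force: [-1.2, 0.9, 5.8]
opening: 0.0553
grip_force: 38.4
```

The cast is gripped, with the pads 55 mm apart. I'll lift it and start for the wide tray.

Emit:
{"method": "step_arm", "body": {
  "commands": [
    {"delta_pos":[0,0,0.05],"spin":0},
    {"delta_pos":[0,0,0.12],"spin":0},
    {"delta_pos":[0,0,0.2],"spin":0},
    {"delta_pos":[0,0.05,0.28],"spin":0.04},
    {"delta_pos":[-0.178,0.775,0.3],"spin":0.304},
    {"delta_pos":[-0.178,0.775,0.3],"spin":0.304},
    {"delta_pos":[-0.178,0.775,0.3],"spin":0.304},
    {"delta_pos":[-0.178,0.775,0.3],"spin":0.304},
    {"delta_pos":[-0.178,0.775,0.3],"spin":0.304},
    {"delta_pos":[-0.178,0.775,0.3],"spin":0.304},
    {"delta_pos":[-0.178,0.775,0.3],"spin":0.304},
    {"delta_pos":[-0.178,0.775,0.3],"spin":0.304},
    {"delta_pos":[-0.178,0.775,0.3],"spin":0.304}
  ]
}}

```text
t: 8.15
position: [0.5578, 0.123, 0.1217]
orientation: [[-0.179, 0.984, -0.0], [0.984, 0.179, 0.002], [0.002, 0.0, -1.0]]
wrist_force: [0.3, 0.3, 0.4]
opening: 0.0551
grip_force: 37.6
```

Emit:
{"method": "step_arm", "body": {
  "commands": [
    {"delta_pos":[-0.178,0.775,0],"spin":0},
    {"delta_pos":[-0.178,0.775,0],"spin":0},
    {"delta_pos":[-0.178,0.775,0],"spin":0},
    {"delta_pos":[-0.178,0.775,0],"spin":0},
    {"delta_pos":[-0.178,0.775,0],"spin":0},
    {"delta_pos":[-0.178,0.775,0],"spin":0},
    {"delta_pos":[-0.178,0.775,0],"spin":0},
    {"delta_pos":[-0.178,0.775,-0.05],"spin":0},
    {"delta_pos":[-0.178,0.775,-0.12],"spin":0},
    {"delta_pos":[-0.178,0.775,-0.17],"spin":0},
    {"delta_pos":[-0.178,0.775,-0.2],"spin":0},
    {"delta_pos":[-0.178,0.775,-0.2],"spin":0}
  ]
}}

```text
t: 9.15
position: [0.4872, 0.4253, 0.0386]
orientation: [[-0.169, 0.986, -0.003], [0.986, 0.169, -0.004], [-0.004, -0.003, -1.0]]
wrist_force: [-0.5, -0.8, -0.9]
opening: 0.0549
grip_force: 37.5
```

```bash
python3 -c "
from h import *
look('w5',[])
find('wide_tray',(.497,.376,10))"
```

```text
t 9.15 [0.4872 0.4253 0.0386] yaw 99.8 q [-1.09  0.74  0.45  1.74 -0.44  0.77 -0.25] F [-0.5 -0.8 -0.9] 0.0549
wide_tray 0.76 [496.4 376.   10.1] 0.138
```

View pics/w5.png

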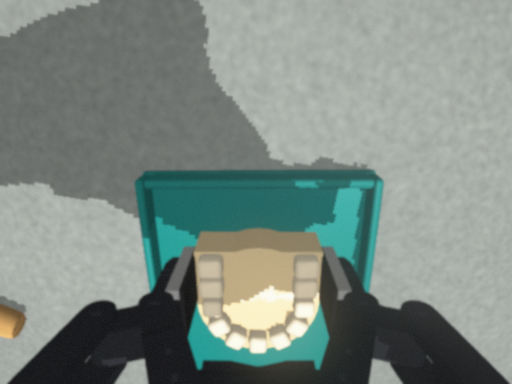

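The cast is level and square over the tray, with tray walls at columns 140 and 380. I'll lower it gently.

Emit:
{"method": "step_arm", "body": {
  "commands": [
    {"delta_pos":[0,0,-0.03],"spin":0},
    {"delta_pos":[0,0,-0.055],"spin":0},
    {"delta_pos":[0,0,-0.068],"spin":0},
    {"delta_pos":[0,0,-0.074],"spin":0},
    {"delta_pos":[0,0,-0.078],"spin":0},
    {"delta_pos":[0,0,-0.08],"spin":0},
    {"delta_pos":[0,0,-0.08],"spin":0}
  ]
}}

```text
t: 9.88
position: [0.4877, 0.4281, 0.0093]
orientation: [[-0.172, 0.985, 0.0], [0.985, 0.172, -0.0], [-0.0, 0.0, -1.0]]
wrist_force: [0.1, 0.5, -1.0]
opening: 0.055
grip_force: 37.6
```

Emit:
{"method": "step_arm", "body": {
  "commands": [
    {"delta_pos":[0,0,-0.002],"spin":0},
    {"delta_pos":[0,0,-0.004],"spin":0},
    {"delta_pos":[0,0,-0.006],"spin":0},
    {"delta_pos":[0,0,-0.006],"spin":0}
  ]
}}

```text
t: 10.22
position: [0.4878, 0.4284, 0.0083]
orientation: [[-0.172, 0.985, 0.0], [0.985, 0.172, 0.001], [0.001, 0.0, -1.0]]
wrist_force: [-2.8, -2.8, 7.7]
opening: 0.0551
grip_force: 38.5
```

It's in contact at 8 N. I'll open partway and rise.

Emit:
{"method": "step_arm", "body": {
  "commands": [
    {"delta_pos":[0,0,0.002],"spin":0},
    {"delta_pos":[0,0,0.002],"spin":0},
    {"delta_pos":[0,0,0.002],"spin":0},
    {"delta_pos":[0,0,0.002],"spin":0},
    {"delta_pos":[0,0,0.03],"spin":0},
    {"delta_pos":[0,0,0.1],"spin":0},
    {"delta_pos":[0,0,0.2],"spin":0},
    {"delta_pos":[0,0,0.3],"spin":0},
    {"delta_pos":[0,-0.1,0.4],"spin":-0.04},
    {"delta_pos":[0,-0.2,0.5],"spin":-0.08},
    {"delta_pos":[0,-0.2,0.5],"spin":-0.08}
  ],
  "fingers": 0.2
}}

```text
t: 11.13
position: [0.4886, 0.3458, 0.2103]
orientation: [[0.086, 0.996, 0.002], [0.996, -0.086, 0.001], [0.002, 0.002, -1.0]]
wrist_force: [1.2, 0.9, 0.6]
opening: 0.0682
grip_force: 0.0
```

```bash
python3 -c "
from h import *
look('w6',[])
find('upper_cast',(.490,.415,100))
find('wide_tray',(.497,.376,10))"
```

```text
t 11.13 [0.4886 0.3458 0.2103] yaw 85.1 q [-1.17  0.45  0.65  1.79 -0.32  1.01 -0.47] F [1.2 0.9 0.6] 0.0682
upper_cast none
wide_tray 0.56 [496.9 376.2  10.1] 0.015
```

View pics/w6.png

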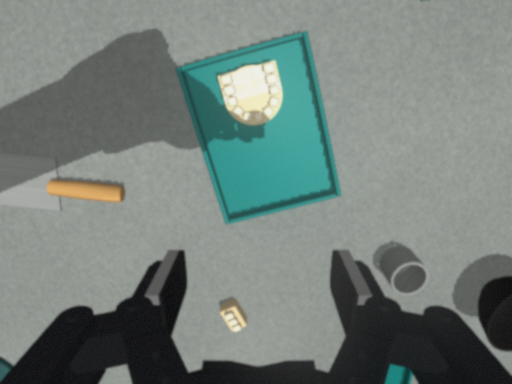

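The upper cast sits teeth up in the tray at (251,92), and the tray fit agrees with the earlier ones. Next is the lower cast.

Emit:
{"method": "step_arm", "body": {
  "commands": [
    {"delta_pos":[-0.1,-0.9,0],"spin":-0.5},
    {"delta_pos":[-0.1,-0.9,0],"spin":-0.5},
    {"delta_pos":[-0.1,-0.9,0],"spin":-0.5},
    {"delta_pos":[-0.1,-0.9,0],"spin":-0.5},
    {"delta_pos":[-0.1,-0.9,0],"spin":-0.5},
    {"delta_pos":[-0.1,-0.9,0],"spin":-0.5},
    {"delta_pos":[-0.1,-0.9,0],"spin":-0.5},
    {"delta_pos":[-0.1,-0.9,0],"spin":-0.5},
    {"delta_pos":[-0.1,-0.9,0],"spin":-0.5},
    {"delta_pos":[-0.1,-0.9,0],"spin":-0.5},
    {"delta_pos":[-0.1,-0.9,0],"spin":-0.5},
    {"delta_pos":[-0.1,-0.9,0],"spin":-0.5}
  ],
  "fingers": 0
}}

```text
t: 12.38
position: [0.4475, -0.0116, 0.2063]
orientation: [[1.0, -0.013, -0.001], [-0.013, -1.0, -0.001], [-0.001, 0.001, -1.0]]
wrist_force: [-0.0, 0.2, -0.6]
opening: 0.0855
grip_force: 0.0
```

Emit:
{"method": "step_arm", "body": {
  "commands": [
    {"delta_pos":[-0.028,-0.378,-0.29],"spin":-0.235},
    {"delta_pos":[-0.028,-0.378,-0.29],"spin":-0.235},
    {"delta_pos":[-0.028,-0.378,-0.29],"spin":-0.235},
    {"delta_pos":[-0.028,-0.378,-0.29],"spin":-0.235},
    {"delta_pos":[-0.028,-0.378,-0.29],"spin":-0.235},
    {"delta_pos":[-0.028,-0.378,-0.29],"spin":-0.235},
    {"delta_pos":[-0.028,-0.378,-0.29],"spin":-0.235},
    {"delta_pos":[-0.028,-0.378,-0.29],"spin":-0.235},
    {"delta_pos":[-0.028,-0.378,-0.29],"spin":-0.235}
  ]
}}

```text
t: 13.13
position: [0.4369, -0.162, 0.0906]
orientation: [[0.738, -0.675, -0.001], [-0.675, -0.738, 0.0], [-0.001, 0.0, -1.0]]
wrist_force: [-0.0, -0.1, 0.9]
opening: 0.0853
grip_force: 0.0
```

```bash
python3 -c "
from h import *
look('w7',[])
find('lower_cast',(.4283,-.1542,-47))"
```

```text
t 13.13 [ 0.4369 -0.162   0.0906] yaw -42.4 q [-0.54  0.6   1.05  2.19 -0.77  0.78 -1.29] F [-0.  -0.1  0.9] 0.0853
lower_cast 0.6 [ 429.2 -153.7  -48.1] 0.013
```

Emit:
{"method": "step_arm", "body": {
  "commands": [
    {"delta_pos":[0,-0.002,-0.1],"spin":-0.028},
    {"delta_pos":[0,-0.002,-0.17],"spin":-0.028},
    {"delta_pos":[0,-0.002,-0.2],"spin":-0.028},
    {"delta_pos":[0,-0.002,-0.216],"spin":-0.028},
    {"delta_pos":[0,-0.002,-0.216],"spin":-0.028}
  ]
}}

```text
t: 13.7
position: [0.4362, -0.1634, 0.004]
orientation: [[0.673, -0.74, -0.001], [-0.74, -0.673, 0.001], [-0.001, 0.0, -1.0]]
wrist_force: [-0.5, 0.2, 0.3]
opening: 0.0855
grip_force: 0.0
```

Emit:
{"method": "step_arm", "body": {
  "commands": [
    {"delta_pos":[0,0,0],"spin":0},
    {"delta_pos":[0,0,0],"spin":0},
    {"delta_pos":[0,0,0],"spin":0},
    {"delta_pos":[0,0,0],"spin":0},
    {"delta_pos":[0,0,0],"spin":0},
    {"delta_pos":[0,0,0],"spin":0},
    {"delta_pos":[0,0,0],"spin":0},
    {"delta_pos":[0,0,0],"spin":0}
  ],
  "fingers": 1,
  "squeeze": 30
}}

```text
t: 14.37
position: [0.4373, -0.164, 0.0057]
orientation: [[0.672, -0.74, 0.002], [-0.74, -0.672, 0.0], [0.001, -0.002, -1.0]]
wrist_force: [-0.5, 0.3, 5.7]
opening: 0.0554
grip_force: 31.1
```

The lower cast is gripped. I'll carry it to the tray.

Emit:
{"method": "step_arm", "body": {
  "commands": [
    {"delta_pos":[0,0,0.05],"spin":0},
    {"delta_pos":[0,0,0.12],"spin":0},
    {"delta_pos":[0,0,0.2],"spin":0},
    {"delta_pos":[0,0.05,0.28],"spin":0.04},
    {"delta_pos":[0.08,0.7,0.3],"spin":0.45},
    {"delta_pos":[0.08,0.7,0.3],"spin":0.45},
    {"delta_pos":[0.08,0.7,0.3],"spin":0.45},
    {"delta_pos":[0.08,0.7,0.3],"spin":0.45},
    {"delta_pos":[0.08,0.7,0.3],"spin":0.45},
    {"delta_pos":[0.08,0.7,0.3],"spin":0.45},
    {"delta_pos":[0.08,0.7,0.3],"spin":0.45},
    {"delta_pos":[0.08,0.7,0.3],"spin":0.45},
    {"delta_pos":[0.08,0.7,0.3],"spin":0.45},
    {"delta_pos":[0.08,0.7,0.3],"spin":0.45},
    {"delta_pos":[0.08,0.7,0.3],"spin":0.45},
    {"delta_pos":[0.08,0.7,0.3],"spin":0.45},
    {"delta_pos":[0.08,0.7,0.3],"spin":0.45}
  ]
}}

```text
t: 15.78
position: [0.4684, 0.116, 0.125]
orientation: [[0.838, 0.546, 0.001], [0.546, -0.838, 0.001], [0.001, -0.0, -1.0]]
wrist_force: [-0.3, -0.9, -1.1]
opening: 0.055
grip_force: 33.9
```

Emit:
{"method": "step_arm", "body": {
  "commands": [
    {"delta_pos":[0.083,0.584,0],"spin":0.371},
    {"delta_pos":[0.083,0.584,0],"spin":0.371},
    {"delta_pos":[0.083,0.584,0],"spin":0.371},
    {"delta_pos":[0.083,0.584,0],"spin":0.371},
    {"delta_pos":[0.083,0.584,0],"spin":0.371},
    {"delta_pos":[0.083,0.584,0],"spin":0.371},
    {"delta_pos":[0.083,0.584,0],"spin":0.371},
    {"delta_pos":[0.083,0.584,0],"spin":0.371},
    {"delta_pos":[0.083,0.584,0],"spin":0.371},
    {"delta_pos":[0.083,0.584,0],"spin":0.371},
    {"delta_pos":[0.083,0.584,-0.06],"spin":0.371},
    {"delta_pos":[0.083,0.584,-0.13],"spin":0.371},
    {"delta_pos":[0.083,0.584,-0.18],"spin":0.371},
    {"delta_pos":[0.083,0.584,-0.2],"spin":0.371},
    {"delta_pos":[0.083,0.584,-0.2],"spin":0.371}
  ]
}}

```text
t: 17.03
position: [0.5003, 0.3486, 0.0424]
orientation: [[-0.173, 0.985, -0.003], [0.985, 0.173, -0.003], [-0.003, -0.003, -1.0]]
wrist_force: [-0.4, -0.1, -1.5]
opening: 0.055
grip_force: 33.9
```

```bash
python3 -c "
from h import *
look('w8',[])"
```

```text
t 17.03 [0.5003 0.3486 0.0424] yaw 99.9 q [-0.96  0.67  0.4   1.84 -0.38  0.71 -0.17] F [-0.4 -0.1 -1.5] 0.055
```

View pics/w8.png

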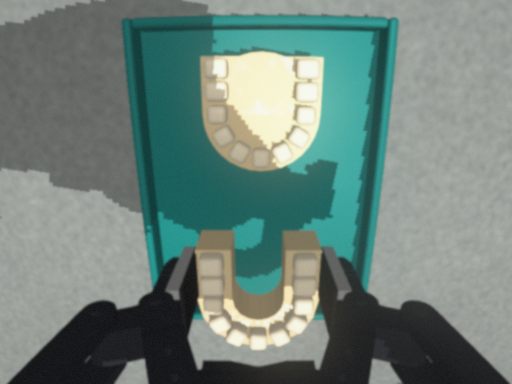

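The horseshoe is held level behind the upper cast at (260,110) and is clear of the walls. I'll lower it.

Emit:
{"method": "step_arm", "body": {
  "commands": [
    {"delta_pos":[0.002,0.002,-0.03],"spin":0},
    {"delta_pos":[0.002,0.002,-0.055],"spin":0},
    {"delta_pos":[0.002,0.002,-0.068],"spin":0},
    {"delta_pos":[0.002,0.002,-0.076],"spin":0},
    {"delta_pos":[0.002,0.002,-0.08],"spin":0},
    {"delta_pos":[0.002,0.002,-0.083],"spin":0},
    {"delta_pos":[0.002,0.002,-0.085],"spin":0},
    {"delta_pos":[0.002,0.002,-0.087],"spin":0},
    {"delta_pos":[0.002,0.002,-0.087],"spin":0}
  ]
}}

```text
t: 17.83
position: [0.5026, 0.3505, 0.0108]
orientation: [[-0.173, 0.985, -0.0], [0.985, 0.173, 0.001], [0.001, 0.0, -1.0]]
wrist_force: [-2.0, -1.4, 5.2]
opening: 0.0553
grip_force: 34.6
```

Contact is at 5 N. I'll release, rise and go to the long partial.

Emit:
{"method": "step_arm", "body": {
  "commands": [
    {"delta_pos":[0,0,0.002],"spin":0},
    {"delta_pos":[0,0,0.002],"spin":0},
    {"delta_pos":[0,0,0.002],"spin":0},
    {"delta_pos":[0,0,0.002],"spin":0},
    {"delta_pos":[0,0,0.03],"spin":0},
    {"delta_pos":[0,0,0.1],"spin":0},
    {"delta_pos":[0,0,0.2],"spin":0},
    {"delta_pos":[-0.01,-0.05,0.27],"spin":-0.02},
    {"delta_pos":[-0.125,-0.91,0.27],"spin":-0.398},
    {"delta_pos":[-0.125,-0.91,0.27],"spin":-0.398},
    {"delta_pos":[-0.125,-0.91,0.27],"spin":-0.398},
    {"delta_pos":[-0.125,-0.91,0.27],"spin":-0.398},
    {"delta_pos":[-0.125,-0.91,0.27],"spin":-0.398},
    {"delta_pos":[-0.125,-0.91,0.27],"spin":-0.398},
    {"delta_pos":[-0.125,-0.91,0.27],"spin":-0.398},
    {"delta_pos":[-0.125,-0.91,0.27],"spin":-0.398},
    {"delta_pos":[-0.125,-0.91,0.27],"spin":-0.398},
    {"delta_pos":[-0.125,-0.91,0.27],"spin":-0.398},
    {"delta_pos":[-0.125,-0.91,0.27],"spin":-0.398}
  ],
  "fingers": 0.2
}}

```text
t: 19.42
position: [0.4524, -0.0148, 0.1184]
orientation: [[0.882, 0.471, 0.001], [0.471, -0.882, 0.0], [0.001, -0.0, -1.0]]
wrist_force: [-0.3, 1.1, -0.8]
opening: 0.0683
grip_force: 0.0
```

```bash
python3 -c "
from h import *
look('w9',[])
find('long_partial',(.452,-.0135,28))"
```

```text
t 19.42 [ 0.4524 -0.0148  0.1184] yaw 28.1 q [-0.75  0.4   0.86  2.2  -0.47  0.72 -0.65] F [-0.3  1.1 -0.8] 0.0683
long_partial 0.58 [452.6 -12.6  26.1] 0.045
```

View pics/w9.png

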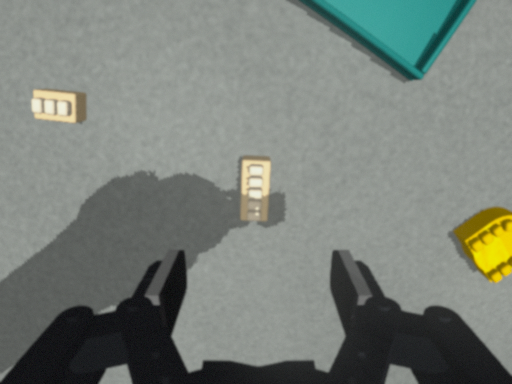

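The long partial is at (255,188), lined up with the fingers. I'll descend and grip it.

Emit:
{"method": "step_arm", "body": {
  "commands": [
    {"delta_pos":[0,0.004,-0.1],"spin":-0.009},
    {"delta_pos":[0,0.004,-0.18],"spin":-0.009},
    {"delta_pos":[0,0.004,-0.24],"spin":-0.009},
    {"delta_pos":[0,0.004,-0.275],"spin":-0.009},
    {"delta_pos":[0,0.004,-0.286],"spin":-0.009},
    {"delta_pos":[0,0.004,-0.286],"spin":-0.009}
  ]
}}

```text
t: 20.07
position: [0.4519, -0.0115, 0.0026]
orientation: [[0.892, 0.451, -0.002], [0.451, -0.892, 0.0], [-0.002, -0.001, -1.0]]
wrist_force: [-0.2, -0.4, -0.0]
opening: 0.0682
grip_force: 0.0
```

Emit:
{"method": "step_arm", "body": {
  "commands": [
    {"delta_pos":[0,0,0],"spin":0},
    {"delta_pos":[0,0,0],"spin":0},
    {"delta_pos":[0,0,0],"spin":0},
    {"delta_pos":[0,0,0],"spin":0},
    {"delta_pos":[0,0,0],"spin":0},
    {"delta_pos":[0,0,0],"spin":0},
    {"delta_pos":[0,0,0],"spin":0},
    {"delta_pos":[0,0,0],"spin":0},
    {"delta_pos":[0,0,0],"spin":0}
  ],
  "fingers": 1,
  "squeeze": 25
}}

```text
t: 20.82
position: [0.4531, -0.0116, 0.0043]
orientation: [[0.893, 0.45, 0.002], [0.45, -0.893, 0.001], [0.002, -0.0, -1.0]]
wrist_force: [-1.2, 1.0, 6.7]
opening: 0.0215
grip_force: 24.3
```

Emit:
{"method": "step_arm", "body": {
  "commands": [
    {"delta_pos":[0,0,0.05],"spin":0},
    {"delta_pos":[0,0,0.12],"spin":0},
    {"delta_pos":[0,0,0.2],"spin":0},
    {"delta_pos":[0.05,0,0.25],"spin":0.03},
    {"delta_pos":[0.44,-0.048,0.25],"spin":0.328},
    {"delta_pos":[0.44,-0.048,0.25],"spin":0.328},
    {"delta_pos":[0.44,-0.048,0.25],"spin":0.328},
    {"delta_pos":[0.44,-0.048,0.25],"spin":0.328},
    {"delta_pos":[0.44,-0.048,0.25],"spin":0.328},
    {"delta_pos":[0.44,-0.048,0.25],"spin":0.328},
    {"delta_pos":[0.44,-0.048,0.25],"spin":0.328},
    {"delta_pos":[0.44,-0.048,0.25],"spin":0.328},
    {"delta_pos":[0.44,-0.048,0.25],"spin":0.328},
    {"delta_pos":[0.44,-0.048,0.2],"spin":0.328},
    {"delta_pos":[0.44,-0.048,0.15],"spin":0.328},
    {"delta_pos":[0.44,-0.048,0.11],"spin":0.328},
    {"delta_pos":[0.44,-0.048,0.1],"spin":0.328},
    {"delta_pos":[0.44,-0.048,0.1],"spin":0.328}
  ]
}}

```text
t: 22.32
position: [0.6274, -0.031, 0.0423]
orientation: [[0.075, 0.997, -0.002], [0.997, -0.075, -0.0], [-0.001, -0.002, -1.0]]
wrist_force: [0.4, -1.4, -0.7]
opening: 0.0214
grip_force: 25.2
```

```bash
python3 -c "
from h import *
look('w10',[])"
```

```text
t 22.32 [ 0.6274 -0.031   0.0423] yaw 85.7 q [-0.34  0.71  0.46  1.79 -0.44  0.75  0.28] F [ 0.4 -1.4 -0.7] 0.0214
```

View pics/w10.png

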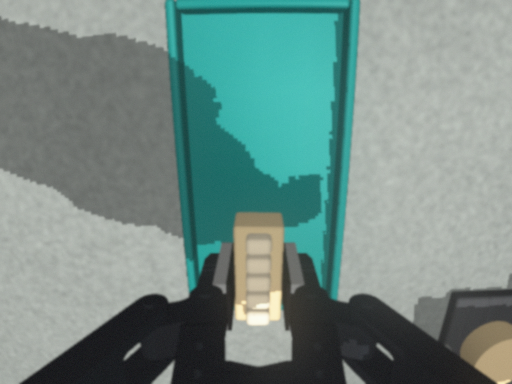

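The partial is straight and centred between the tray walls (175 to 350). I'll lower it.

Emit:
{"method": "step_arm", "body": {
  "commands": [
    {"delta_pos":[0.002,0,-0.03],"spin":0},
    {"delta_pos":[0.002,0,-0.055],"spin":0},
    {"delta_pos":[0.002,0,-0.068],"spin":0},
    {"delta_pos":[0.002,0,-0.076],"spin":0},
    {"delta_pos":[0.002,0,-0.08],"spin":0},
    {"delta_pos":[0.002,0,-0.083],"spin":0},
    {"delta_pos":[0.002,0,-0.085],"spin":0},
    {"delta_pos":[0.002,0,-0.087],"spin":0},
    {"delta_pos":[0.002,0,-0.087],"spin":0}
  ]
}}

```text
t: 23.12
position: [0.6294, -0.0313, 0.0093]
orientation: [[0.074, 0.997, 0.0], [0.997, -0.074, 0.0], [0.0, 0.0, -1.0]]
wrist_force: [-2.1, -0.2, 4.3]
opening: 0.0215
grip_force: 25.7
```

Contact is at 4 N. I'll open a little, rise and go to the short partial.

Emit:
{"method": "step_arm", "body": {
  "commands": [
    {"delta_pos":[0,0,0.002],"spin":0},
    {"delta_pos":[0,0,0.002],"spin":0},
    {"delta_pos":[0,0,0.002],"spin":0},
    {"delta_pos":[0,0,0.002],"spin":0},
    {"delta_pos":[0,0,0.03],"spin":0},
    {"delta_pos":[0,0,0.1],"spin":0},
    {"delta_pos":[0,0,0.2],"spin":0},
    {"delta_pos":[-0.02,0.02,0.27],"spin":0},
    {"delta_pos":[-0.467,0.455,0.27],"spin":0.12},
    {"delta_pos":[-0.467,0.455,0.27],"spin":0.12},
    {"delta_pos":[-0.467,0.455,0.27],"spin":0.12},
    {"delta_pos":[-0.467,0.455,0.27],"spin":0.12},
    {"delta_pos":[-0.467,0.455,0.27],"spin":0.12},
    {"delta_pos":[-0.467,0.455,0.27],"spin":0.12},
    {"delta_pos":[-0.467,0.455,0.27],"spin":0.12},
    {"delta_pos":[-0.467,0.455,0.27],"spin":0.12},
    {"delta_pos":[-0.467,0.455,0.27],"spin":0.12}
  ],
  "fingers": 0.58
}}

```text
t: 24.53
position: [0.4431, 0.1509, 0.1173]
orientation: [[-0.299, 0.954, 0.002], [0.954, 0.299, 0.0], [-0.0, 0.002, -1.0]]
wrist_force: [-0.4, -0.2, 0.1]
opening: 0.0358
grip_force: 0.0
```

```bash
python3 -c "
from h import *
look('w11',[])
find('short_partial',(.442,.151,107))"
```

```text
t 24.53 [0.4431 0.1509 0.1173] yaw 107.4 q [-0.77  0.35  0.43  2.15 -0.23  0.68  0.12] F [-0.4 -0.2  0.1] 0.0358
short_partial 0.63 [441.2 151.2 109.4] 0.023
```

View pics/w11.png

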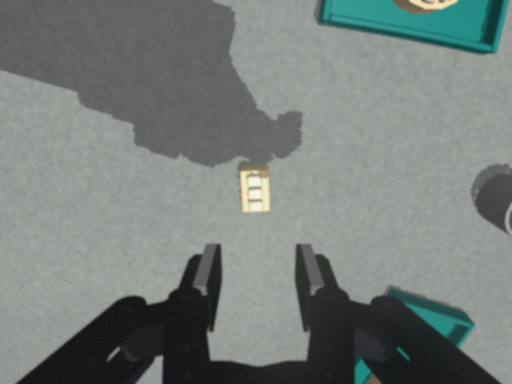

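The short partial is at (255,188). A small correction, then I'll descend and grip it.

Emit:
{"method": "step_arm", "body": {
  "commands": [
    {"delta_pos":[-0.004,0.001,-0.1],"spin":0.01},
    {"delta_pos":[-0.004,0.001,-0.18],"spin":0.01},
    {"delta_pos":[-0.004,0.001,-0.24],"spin":0.01},
    {"delta_pos":[-0.004,0.001,-0.272],"spin":0.01},
    {"delta_pos":[-0.004,0.001,-0.282],"spin":0.01},
    {"delta_pos":[-0.004,0.001,-0.282],"spin":0.01}
  ],
  "fingers": 0.35
}}

```text
t: 25.18
position: [0.4408, 0.1498, 0.0027]
orientation: [[-0.326, 0.945, -0.002], [0.945, 0.326, -0.002], [-0.001, -0.002, -1.0]]
wrist_force: [0.2, -0.1, 1.3]
opening: 0.0554
grip_force: 0.0
```

Emit:
{"method": "step_arm", "body": {
  "commands": [
    {"delta_pos":[0,0,0],"spin":0},
    {"delta_pos":[0,0,0],"spin":0},
    {"delta_pos":[0,0,0],"spin":0},
    {"delta_pos":[0,0,0],"spin":0},
    {"delta_pos":[0,0,0],"spin":0},
    {"delta_pos":[0,0,0],"spin":0},
    {"delta_pos":[0,0,0],"spin":0},
    {"delta_pos":[0,0,0],"spin":0}
  ],
  "fingers": 1,
  "squeeze": 25
}}

```text
t: 25.85
position: [0.4418, 0.1515, 0.0048]
orientation: [[-0.328, 0.945, 0.002], [0.945, 0.328, 0.001], [0.0, 0.002, -1.0]]
wrist_force: [-0.4, -1.8, 6.3]
opening: 0.0212
grip_force: 25.7
```

Emit:
{"method": "step_arm", "body": {
  "commands": [
    {"delta_pos":[0,0,0.05],"spin":0},
    {"delta_pos":[0,0,0.12],"spin":0},
    {"delta_pos":[0,0,0.2],"spin":0},
    {"delta_pos":[0.05,-0.02,0.25],"spin":-0.02},
    {"delta_pos":[0.482,-0.274,0.25],"spin":-0.13},
    {"delta_pos":[0.482,-0.274,0.25],"spin":-0.13},
    {"delta_pos":[0.482,-0.274,0.25],"spin":-0.13},
    {"delta_pos":[0.482,-0.274,0.25],"spin":-0.13},
    {"delta_pos":[0.482,-0.274,0.25],"spin":-0.13},
    {"delta_pos":[0.482,-0.274,0.25],"spin":-0.13},
    {"delta_pos":[0.482,-0.274,0.25],"spin":-0.13},
    {"delta_pos":[0.482,-0.274,0.2],"spin":-0.13},
    {"delta_pos":[0.482,-0.274,0.15],"spin":-0.13},
    {"delta_pos":[0.482,-0.274,0.11],"spin":-0.13},
    {"delta_pos":[0.482,-0.274,0.1],"spin":-0.13},
    {"delta_pos":[0.482,-0.274,0.1],"spin":-0.13}
  ]
}}

```text
t: 27.18
position: [0.6318, 0.0428, 0.0426]
orientation: [[0.072, 0.997, -0.003], [0.997, -0.072, 0.0], [0.0, -0.003, -1.0]]
wrist_force: [0.2, -0.3, -1.1]
opening: 0.0211
grip_force: 24.9
```

```bash
python3 -c "
from h import *
look('w12',[])"
```

```text
t 27.18 [0.6318 0.0428 0.0426] yaw 85.8 q [-0.46  0.71  0.47  1.78 -0.45  0.76  0.17] F [ 0.2 -0.3 -1.1] 0.0211
```

View pics/w12.png

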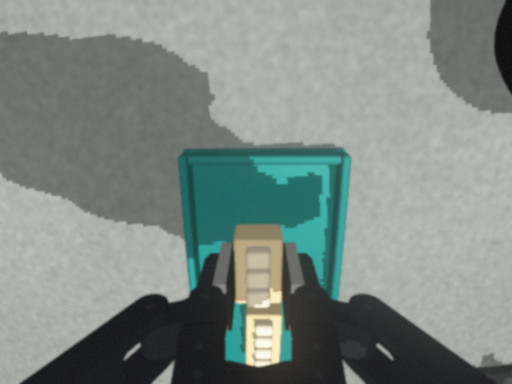

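The short partial is square over the tray, and the long one lies behind it near (262,335) with a gap. I'll lower it.

Emit:
{"method": "step_arm", "body": {
  "commands": [
    {"delta_pos":[0.002,0,-0.03],"spin":0},
    {"delta_pos":[0.002,0,-0.055],"spin":0},
    {"delta_pos":[0.002,0,-0.068],"spin":0},
    {"delta_pos":[0.002,0,-0.076],"spin":0},
    {"delta_pos":[0.002,0,-0.08],"spin":0},
    {"delta_pos":[0.002,0,-0.083],"spin":0},
    {"delta_pos":[0.002,0,-0.085],"spin":0},
    {"delta_pos":[0.002,0,-0.087],"spin":0},
    {"delta_pos":[0.002,0,-0.087],"spin":0}
  ]
}}

```text
t: 27.98
position: [0.6345, 0.0416, 0.0099]
orientation: [[0.074, 0.997, 0.0], [0.997, -0.074, 0.0], [0.0, 0.0, -1.0]]
wrist_force: [-2.7, -0.9, 5.9]
opening: 0.0214
grip_force: 25.6
```

Emit:
{"method": "step_arm", "body": {
  "commands": [
    {"delta_pos":[0,0,0.002],"spin":0},
    {"delta_pos":[0,0,0.002],"spin":0},
    {"delta_pos":[0,0,0.002],"spin":0},
    {"delta_pos":[0,0,0.002],"spin":0},
    {"delta_pos":[0,0,0.03],"spin":0},
    {"delta_pos":[0,0,0.1],"spin":0},
    {"delta_pos":[0,0,0.2],"spin":0},
    {"delta_pos":[0,0.02,0.3],"spin":0},
    {"delta_pos":[-0.035,0.27,0.35],"spin":0.0},
    {"delta_pos":[-0.035,0.27,0.35],"spin":0.0},
    {"delta_pos":[-0.035,0.27,0.35],"spin":0.0},
    {"delta_pos":[-0.035,0.27,0.35],"spin":0.0},
    {"delta_pos":[-0.035,0.27,0.35],"spin":0.0},
    {"delta_pos":[-0.035,0.27,0.35],"spin":0.0}
  ],
  "fingers": 0.58
}}

```text
t: 29.15
position: [0.6205, 0.1484, 0.1493]
orientation: [[0.075, 0.997, 0.0], [0.997, -0.075, -0.001], [-0.001, 0.0, -1.0]]
wrist_force: [0.1, -1.0, -0.9]
opening: 0.0355
grip_force: 0.0
```

```bash
python3 -c "
from h import *
H['mixing_bowl']=.1
look('w13',['casting_ring','mixing_bowl'])
find('casting_ring',(.652,.205,0))"
```

```text
t 29.15 [0.6205 0.1484 0.1493] yaw 85.7 q [-0.68  0.58  0.54  1.73 -0.36  0.93 -0.07] F [ 0.1 -1.  -0.9] 0.0355
casting_ring 0.96 [291. 114.  58.  61.] [651.2 203.1] [47.2 47.1] 85.9
mixing_bowl 0.6 [462. 185. 101. 122.] [778.8 138.9] [ 82.5 100.8] 10.2
casting_ring 0.93 [649.2 204.6   2.4] 0.016
```

View pics/w13.png

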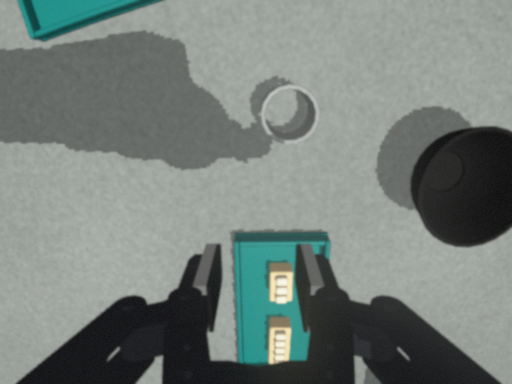

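The ring stands at (290,113), and both partials are in the narrow tray at (281,283) and (281,340). I'll grip the ring.

Emit:
{"method": "step_arm", "body": {
  "commands": [
    {"delta_pos":[0.072,0.14,0],"spin":0},
    {"delta_pos":[0.072,0.14,0],"spin":0},
    {"delta_pos":[0.072,0.14,-0.05],"spin":0},
    {"delta_pos":[0.072,0.14,-0.14],"spin":0},
    {"delta_pos":[0.072,0.14,-0.22],"spin":0},
    {"delta_pos":[0.072,0.14,-0.29],"spin":0},
    {"delta_pos":[0.072,0.14,-0.335],"spin":0},
    {"delta_pos":[0.072,0.14,-0.353],"spin":0},
    {"delta_pos":[0.072,0.14,-0.353],"spin":0}
  ],
  "fingers": 0
}}

```text
t: 30.15
position: [0.648, 0.2044, 0.0055]
orientation: [[0.075, 0.997, -0.003], [0.997, -0.075, -0.002], [-0.002, -0.003, -1.0]]
wrist_force: [-0.9, -0.2, 0.5]
opening: 0.0854
grip_force: 0.0
```

Emit:
{"method": "step_arm", "body": {
  "commands": [
    {"delta_pos":[0,0,0],"spin":0},
    {"delta_pos":[0,0,0],"spin":0},
    {"delta_pos":[0,0,0],"spin":0},
    {"delta_pos":[0,0,0],"spin":0},
    {"delta_pos":[0,0,0],"spin":0},
    {"delta_pos":[0,0,0],"spin":0},
    {"delta_pos":[0,0,0],"spin":0},
    {"delta_pos":[0,0,0],"spin":0},
    {"delta_pos":[0,0,0],"spin":0}
  ],
  "fingers": 1,
  "squeeze": 40
}}

```text
t: 30.9
position: [0.6502, 0.2061, 0.0096]
orientation: [[0.074, 0.997, 0.002], [0.997, -0.074, 0.001], [0.001, 0.002, -1.0]]
wrist_force: [-0.6, 0.6, 5.6]
opening: 0.0429
grip_force: 41.4
```

The ring is gripped. I'll carry it to the pan.

Emit:
{"method": "step_arm", "body": {
  "commands": [
    {"delta_pos":[0,0,0.05],"spin":0},
    {"delta_pos":[0,0,0.12],"spin":0},
    {"delta_pos":[0,0,0.2],"spin":0},
    {"delta_pos":[-0.02,-0.06,0.28],"spin":0},
    {"delta_pos":[-0.2,-0.73,0.3],"spin":0},
    {"delta_pos":[-0.2,-0.73,0.3],"spin":0},
    {"delta_pos":[-0.2,-0.73,0.3],"spin":0},
    {"delta_pos":[-0.2,-0.73,0.3],"spin":0},
    {"delta_pos":[-0.2,-0.73,0.3],"spin":0},
    {"delta_pos":[-0.2,-0.73,0.3],"spin":0},
    {"delta_pos":[-0.2,-0.73,0.3],"spin":0},
    {"delta_pos":[-0.2,-0.73,0.3],"spin":0},
    {"delta_pos":[-0.2,-0.73,0.3],"spin":0}
  ]
}}

```text
t: 31.98
position: [0.5687, -0.0886, 0.1283]
orientation: [[0.078, 0.997, 0.001], [0.997, -0.078, -0.0], [-0.0, 0.001, -1.0]]
wrist_force: [0.6, 0.6, -0.6]
opening: 0.0431
grip_force: 41.2
```

Emit:
{"method": "step_arm", "body": {
  "commands": [
    {"delta_pos":[-0.21,-0.744,0],"spin":0},
    {"delta_pos":[-0.21,-0.744,0],"spin":0},
    {"delta_pos":[-0.21,-0.744,0],"spin":0},
    {"delta_pos":[-0.21,-0.744,0],"spin":0},
    {"delta_pos":[-0.21,-0.744,0],"spin":0},
    {"delta_pos":[-0.21,-0.744,0],"spin":0},
    {"delta_pos":[-0.21,-0.744,0],"spin":0},
    {"delta_pos":[-0.21,-0.744,0],"spin":0},
    {"delta_pos":[-0.21,-0.744,0],"spin":0},
    {"delta_pos":[-0.21,-0.744,0],"spin":0}
  ]
}}

```text
t: 32.82
position: [0.4856, -0.3837, 0.1274]
orientation: [[0.074, 0.997, 0.0], [0.997, -0.074, 0.001], [0.001, 0.0, -1.0]]
wrist_force: [0.6, 0.6, -0.5]
opening: 0.0433
grip_force: 41.1
```

```bash
python3 -c "
from h import *
look('w14',['round_pan'])
find('round_pan',(.4856,-.382,0))"
```

```text
t 32.82 [ 0.4856 -0.3837  0.1274] yaw 85.7 q [ 0.2   0.58  0.57  1.79 -0.39  0.88  0.87] F [ 0.6  0.6 -0.5] 0.0433
round_pan 0.75 [261. 178. 158. 146.] [ 488.3 -376.6] [117.3 128.3] 84.3
round_pan 0.87 [ 487.5 -382.8    1.2] 0.018
```

View pics/w14.png

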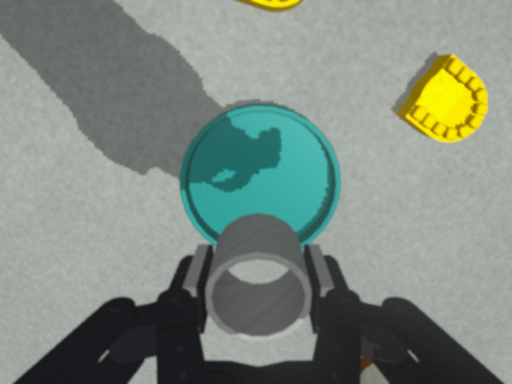

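The pan is centred under the tool and the fit agrees to within 2 mm. The ring is upright, so I'll lower it.

Emit:
{"method": "step_arm", "body": {
  "commands": [
    {"delta_pos":[0.004,0.002,-0.08],"spin":0},
    {"delta_pos":[0.004,0.002,-0.15],"spin":0},
    {"delta_pos":[0.004,0.002,-0.21],"spin":0},
    {"delta_pos":[0.004,0.002,-0.245],"spin":0},
    {"delta_pos":[0.004,0.002,-0.262],"spin":0},
    {"delta_pos":[0.004,0.002,-0.27],"spin":0},
    {"delta_pos":[0.004,0.002,-0.275],"spin":0},
    {"delta_pos":[0.004,0.002,-0.278],"spin":0},
    {"delta_pos":[0.004,0.002,-0.281],"spin":0},
    {"delta_pos":[0.004,0.002,-0.284],"spin":0},
    {"delta_pos":[0.004,0.002,-0.284],"spin":0}
  ]
}}

```text
t: 33.93
position: [0.4871, -0.3833, 0.0146]
orientation: [[0.074, 0.997, 0.001], [0.997, -0.074, -0.0], [-0.0, 0.001, -1.0]]
wrist_force: [1.2, -1.3, -0.9]
opening: 0.0432
grip_force: 41.2
```

Emit:
{"method": "step_arm", "body": {
  "commands": [
    {"delta_pos":[0,0,-0.002],"spin":0},
    {"delta_pos":[0,0,-0.004],"spin":0},
    {"delta_pos":[0,0,-0.006],"spin":0},
    {"delta_pos":[0,0,-0.006],"spin":0}
  ]
}}

```text
t: 34.27
position: [0.4871, -0.3834, 0.0145]
orientation: [[0.074, 0.997, 0.002], [0.997, -0.074, 0.001], [0.001, 0.001, -1.0]]
wrist_force: [-4.9, 4.2, 19.0]
opening: 0.0435
grip_force: 43.5
```

It's in firm contact, so I'll ease off and then release.

Emit:
{"method": "step_arm", "body": {
  "commands": [
    {"delta_pos":[0,0,0.004],"spin":0},
    {"delta_pos":[0,0,0.004],"spin":0}
  ]
}}

```text
t: 34.43
position: [0.4874, -0.3836, 0.0145]
orientation: [[0.074, 0.997, 0.002], [0.997, -0.074, -0.001], [-0.001, 0.002, -1.0]]
wrist_force: [-1.6, 1.2, 9.4]
opening: 0.0434
grip_force: 42.5
```

Emit:
{"method": "step_arm", "body": {
  "commands": [
    {"delta_pos":[0,0,0.002],"spin":0},
    {"delta_pos":[0,0,0.002],"spin":0},
    {"delta_pos":[0,0,0.002],"spin":0},
    {"delta_pos":[0,0,0.002],"spin":0},
    {"delta_pos":[0,0,0.03],"spin":0},
    {"delta_pos":[0,0,0.1],"spin":0},
    {"delta_pos":[0,0,0.2],"spin":0},
    {"delta_pos":[0,0,0.3],"spin":0},
    {"delta_pos":[0,0,0.4],"spin":0},
    {"delta_pos":[0,-0.1,0.5],"spin":0},
    {"delta_pos":[0,-0.2,0.5],"spin":0},
    {"delta_pos":[0,-0.2,0.5],"spin":0}
  ],
  "fingers": 0.25
}}

```text
t: 35.43
position: [0.486, -0.4701, 0.2185]
orientation: [[0.078, 0.997, 0.005], [0.997, -0.078, -0.009], [-0.009, 0.005, -1.0]]
wrist_force: [-1.3, -0.4, 0.1]
opening: 0.0642
grip_force: 0.0
```

```bash
python3 -c "
from h import *
s,im,c=look('w15',[])
find('casting_ring',(.487,-.383,0))
t=r.snapshot('top')
a=cv2.resize(t[110:280,90:420],(800,412),interpolation=2)
b=im[:,:];b=cv2.resize(b[:300],(256,150))
v=r.snapshot('side')
d=np.zeros((190,800,3),np.uint8);d[:150,:256]=b
d[:190,260:800]=cv2.resize(v[100:290,:],(540,200))[:190]
cv2.imwrite('pics/final.png',cv2.vconcat([a,d])[:600])"
```

```text
t 35.43 [ 0.486  -0.4701  0.2185] yaw 85.5 q [ 0.29  0.57  0.62  1.59 -0.36  1.09  0.93] F [-1.3 -0.4  0.1] 0.0642
casting_ring 0.61 [ 487.5 -385.3    2.7] 0.046
```

View pics/final.png

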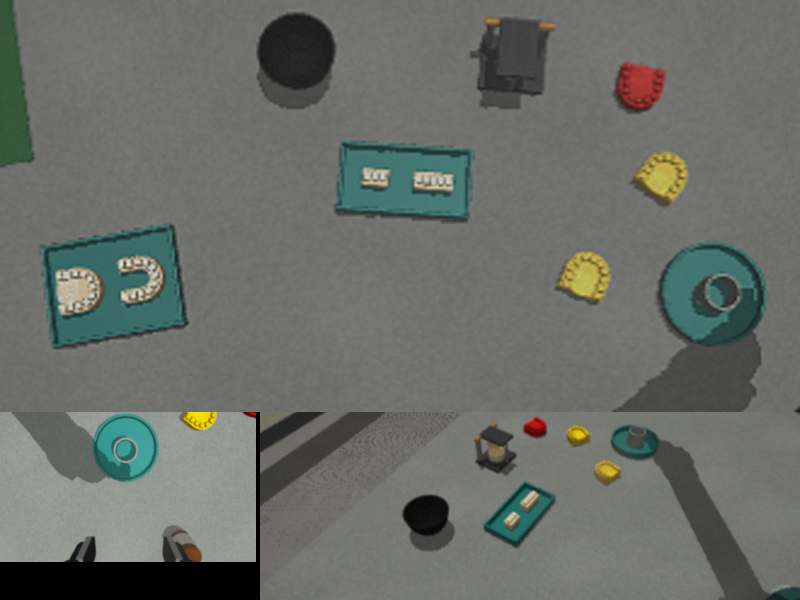

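The final composite shows everything in place and flat: both full-arch casts in the wide tray, both partials in the narrow tray and the ring on end in the pan. The bowl, the articulator and the look-alikes haven't moved. I'll hand it in.

```bash
python3 -c "
from plant import r
print(r.close_job())"
```

```text
the job is handed in; nothing more can be done
None
```

The job is handed in at about 35 s: all five pieces were set down in their trays in the order asked and look flat, teeth up and ring on end, with the bowl, articulator and look-alikes untouched, but I viewed 17 pictures against the limit of 14.

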